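# Hold the length gauge at the cut mark

## Robot

A 6-joint arm with a two-finger parallel gripper is mounted at the origin on the work surface. World frame = base frame: x ahead of the robot, y to its left, z up, the work surface at z = 0. Lengths are in m, angles in rad, forces in N, time in s.
With the tool pointing down it reaches from about 0.4 to 0.825 m from the base axis. Payload 7 kg.
Tool frame: the origin (TCP) lies at the very end of the fingers, on their centre line; the grasp point (between the pads) lies 19 mm behind it; z points along the fingers, y is the line along which they close (so a half turn about z gives the same grasp; the last joint's range is limited). The gripper opens to 88 mm and grips with 3 to 60 N. Pads are 19 mm wide; open, the fingers measure 130 mm over their backs; the gripper's body (78 mm by 193 mm) begins 47 mm behind the grasp point.
Start: joints at [-1.041, 0.359, 0.012, 0, -1.224, -0.288], TCP at [0.162, -0.655, 0.203] pointing down, gripper open.
Joint ranges: [-3.07, 3.07], [-1.43, 2.12], [-1.02, 1.25], [-3.03, 1.67], [-3.05, -0], [-3.03, 3.03]. Speed limits (rad/s): [2.39, 2.39, 3.01, 3.14, 3.14, 3.14].

## Interface

Orientations are given as [roll, pitch, yaw] about the fixed x, y, z axes, in that order (R = Rz(yaw) Ry(pitch) Rx(roll)).
In Python, from station import arm gives the robot as it stands.
- The arm moves only by the tool step_arm, never from a script. Its argument "rows" is a list of rows, each a list of 5 numbers: the shift along the world's x, y, z in m, then the turn about the world's z in rad, then the finger opening in m, from 0 to 0.0876. In form: [[x, y, z, spin, gripper], ...]. A call has 1 to 20 rows; each row is the pose to reach, as a shift and turn from the pose commanded when the call began; what a row does not reach only later rows make up. A row lasts 1/10 s, in which the tool goes at most 50 mm and 8.59 degrees, less where a joint would pass 70% of its speed; a pose out of reach is approached as far as the arm can. A call with a gripper value outside its range is refused whole. The fingers move at their own pace and stop on an object; "newtons" is the grip in N (left out, the last holds). Time passes only in rows, so rows that repeat a pose let the fingers close. It gives the time, the measured TCP pose, the force, the opening and the grip force at its end, in the units of the state.
- arm.get_state(): the state, without advancing time (a new reading comes with each control period).
- arm.grab_frame(name): name is "scene" or "top" or "wrist"; returns a dict with "color" (420x560x3 uint8, blue, green, red), "vfov" (degrees; the focal length in pixels is half the picture's height over the tangent of half this angle, whatever the lens; pixels are square), "cx", "cy" (the principal point, pixels), "k1" (the pictures are not rectified: a ray, as slopes to the right and down, at radius r is drawn at 1 + k1 r^2 times it, then the intrinsics apply), "rvec" (rotation vector, rad) and "tvec" (3), from world to camera coordinates, as OpenCV has them. Camera axes: x right, y down, z forward; pixel columns grow to the right and rows downward; lengths in m; the calibration is good to about 2 mm. A picture is of the moment at which its call begins. There is no depth.
- arm.job_done(): hands the job in; it is judged then, once.
The state is a dict: "t": time; "q": joint angles; "qd": joint speeds; "joint_efforts": joint torques, N m; "eef_pos": TCP position; "ee_rot": TCP orientation; "force": force on the tool from outside, world axes, zero at the start; "moment": the same for the moment, N m; "width": finger opening in m; "gripper_force": force on a finger pad.
Only numpy, scipy, OpenCV 4.12 (cv2) and the standard library are available. Lean on these libraries where they do the work, as an engineer would, in place of code of your own. Each camera call takes 0.05 s, during which the arm holds its last target. There are 200 camera calls.

## Task

A copper tube is clamped beside the bench's spring-return length gauge and has to be marked off for cutting. Squeeze the yellow lock button on the side of the gauge's blue grip, and with it squeezed pull the telescoping arm out until the front face of its black pointer is level with the white line on the red marker clip (within 3 mm), then hold it still there: finish while still gripping with the button squeezed, because the arm springs back when it is let go. Do not shift the marker clip, and leave the pen, the red cap and the copper coupling where they lie.

Things in the scene. Friction and masses are not known exactly. Their poses are not given: they have to be found in the camera images.
- grip (a point): Middle of the blue grip block at the arm's free end, where to pinch it from above, 64 mm above the bench. Axes: y = level direction in which the arm pulls out, z up, x from the plain side to the button side. The block is 30 mm wide (x); it spans 24 mm behind to 32 mm ahead of this point in y, and 36 to 90 mm above the bench. Its sides are clear for 25 mm; a 16 mm high rail lies below.
- button (a point): Middle of the outer face of the yellow lock button on the grip's +x side, at the grip point's y and height; 28 mm long, 30 mm high, standing 6.5 mm proud. Pinch the button and the opposite side of the grip between the fingers (closing along x): the width there is 36.5 mm with the button out, 31.5 mm with it fully in. Same axes as grip.
- blade (a point): End of a steel blade, 12 mm wide and 3 mm thick, 50 mm above the bench, that leaves the arm's outer end (26 to 38 mm ahead of the grip point) towards +x and moves with it, passing just over a fixed 22 mm copper tube that lies parallel to the arm, 105 mm to +x, its top 45 mm above the bench. Same axes as grip.
- pointer (a point): Lower edge of the black pointer's front (+y) face, the reading edge, 24 mm above the bench. It hangs from the arm's outer end over the white scale (black ticks 10 mm apart) and moves with the grip: 29 mm to +x and 38 mm to +y of the grip point. Same axes as grip.
- marker_line (a point): White line across the middle of the red marker clip (14 mm wide along the scale, up to 40 mm above the bench) set on the far edge of the gauge's rail; this point is on the line. Its y axis is the pull direction, so pointer and line are level when their difference along y is zero. The clip stays where it is set unless pushed.
- lock_button (a joint): Travel of the yellow lock button, m: 0 = out, 0.005 = fully in. Fully in takes 7 N; the catch lets the arm go from about 0.0035. It springs out when let go. The catch snaps shut again when the arm comes home.
- gauge_arm (a joint): How far the telescoping arm is pulled out, m: 0 = home (locked by the catch, with 1.5 mm of play), 0.19 = the end stop. A return spring pulls it home with 4.5 N at home to 6.5 N fully out; with friction about 8 N is needed to pull it slowly.
- pen_mid (a point): Middle of a white paint pen with a green cap lying on the bench, 18 mm thick, 135 mm long along its x axis. To be left alone.
- cap_mid (a point): Middle of a small red ribbed plastic cap, 45 mm across, 28 mm high, standing mouth up on the bench. To be left alone.
- coupling_mid (a point): Middle of a copper coupling, a ring 31 mm across and 42 mm high, standing on the bench beyond the tube. To be left alone.

How it is judged:
On the way:
1. the lock button is squeezed in while the arm is still home (the lock is not forced) (value of joint lock_button above 0.003 m and value of joint gauge_arm below 0.006 m), for 0.1 s.
At the end, for the whole second after the job is handed in: The fingers still grip the arm (over 3 N) with the lock button in (over 3 mm), the pointer's front face is within 3 mm of the marker line along the scale and the arm is still (under 10 mm/s); the marker clip has moved less than 4 mm and the pen, cap and coupling less than 20 mm (y of pointer in the frame of marker_line between -0.003 and 0.003 m and velocity of joint gauge_arm between -0.01 and 0.01 m/s and value of joint lock_button above 0.003 m and contact force between the fingers and gauge_arm above 3 N and distance of marker_line from where it was at the start of the episode below 0.004 m and distance of each of pen_mid, cap_mid, coupling_mid from where it was at the start of the episode below 0.02 m); the arm keeps its last pose, push and grip.
It fails at once if the marker clip is shifted (distance of marker_line from where it was at the start of the episode above 0.004 m).
It fails at once if the pen, the red cap or the copper coupling is disturbed (distance of any of pen_mid, cap_mid, coupling_mid from where it was at the start of the episode above 0.02 m).
It also fails if it takes over 35 s, if anything falls off the work surface, if the arm or the gripper's body presses on something with over 40 N, if the wrist force passes 120 N, or if a joint passes its speed limit or range.

## Working session

There is one attempt and no reset: what is moved stays moved. The work goes in short steps, Python scripts to look and compute and a tool call to move; the robot and the scene stay as the last step left them, time stands still between calls to the robot, and variables do not carry over. Pictures are saved under pics/ and viewed, at most 10 in all, crops included, and the job is handed in when it is done.

Besides the shell and the picture viewer there is one more tool, called after "Emit:" as name(argument=value, ...) on one line, values as JSON. step_arm: Moves the arm, as the interface text tells. Its arguments: {"type":"object","properties":{"rows":{"type":"array"},"newtons":{"type":"number"}},"required":["rows"]}

```bash
mkdir -p pics; cat > h.py <<'E'
import cv2,numpy as np,pickle
from station import arm
def grab(n,tag):
    f=arm.grab_frame(n); cv2.imwrite(f'pics/{tag}.png',f['color']); pickle.dump(f,open(f'pics/{tag}.pkl','wb')); return f
def ray(f,u,v):
    h=f['color'].shape[0]; F=h/2/np.tan(np.radians(f['vfov'])/2)
    d=np.array([(u-f['cx'])/F,(v-f['cy'])/F]); s=d.copy()
    for _ in range(20): s=d/(1+f['k1']*(s@s))
    R=cv2.Rodrigues(np.array(f['rvec'],float))[0]; t=np.array(f['tvec'],float).ravel()
    return -R.T@t, R.T@np.array([s[0],s[1],1])
def atz(f,u,v,z):
    c,d=ray(f,u,v); return c+d*(z-c[2])/d[2]
def proj(f,P):
    h=f['color'].shape[0]; F=h/2/np.tan(np.radians(f['vfov'])/2)
    R=cv2.Rodrigues(np.array(f['rvec'],float))[0]; p=R@np.array(P)+np.array(f['tvec'],float).ravel()
    s=p[:2]/p[2]; s=s*(1+f['k1']*(s@s)); return s*F+[f['cx'],f['cy']]
def load(tag): return pickle.load(open(f'pics/{tag}.pkl','rb'))
E
python3 - <<'E'
from h import *
a=grab('scene','s0');b=grab('top','t0')
for f in(a,b): print(f['vfov'],f['k1'],ray(f,280,210))
for n,f in(('s0',a),('t0',b)): cv2.imwrite(f'pics/{n}b.png',cv2.resize(f['color'],(800,600),interpolation=cv2.INTER_CUBIC))
print(arm.get_state())
E
```

```text
45.617787353004275 -0.10264090990232094 (array([1.07873069, 0.43852245, 0.55961151]), array([-0.65126977, -0.44219186, -0.61675374]))
49.37242906225172 -0.10336243132422629 (array([0.52105428, 0.09263933, 0.87697864]), array([ 0.06059015, -0.01847072, -0.99807554]))
{'t': 0.1, 'q': array([-1.04089384e+00,  3.59276342e-01,  1.11464335e-02, -3.25633161e-04,
       -1.22411946e+00, -2.88087847e-01]), 'qd': array([-0.0006018 , -0.00217575,  0.003044  , -0.00044866,  0.00035202,
        0.00090309]), 'joint_efforts': array([-6.90036304e-04, -5.84159982e+01,  2.93753707e+01,  7.01567486e+00,
        1.02240464e-02, -6.05312903e-05]), 'eef_pos': array([ 0.16148726, -0.65489749,  0.20253674]), 'ee_rot': array([ 3.14011251e+00, -1.19356348e-04, -2.89988879e+00]), 'force': array([-0.25155182,  0.5702074 , -0.18016853]), 'moment': array([ 0.02179884, -0.00766842,  0.02718417]), 'gripper_force': 0.0, 'width': 0.08773355718822586}
```

View pics/s0b.png

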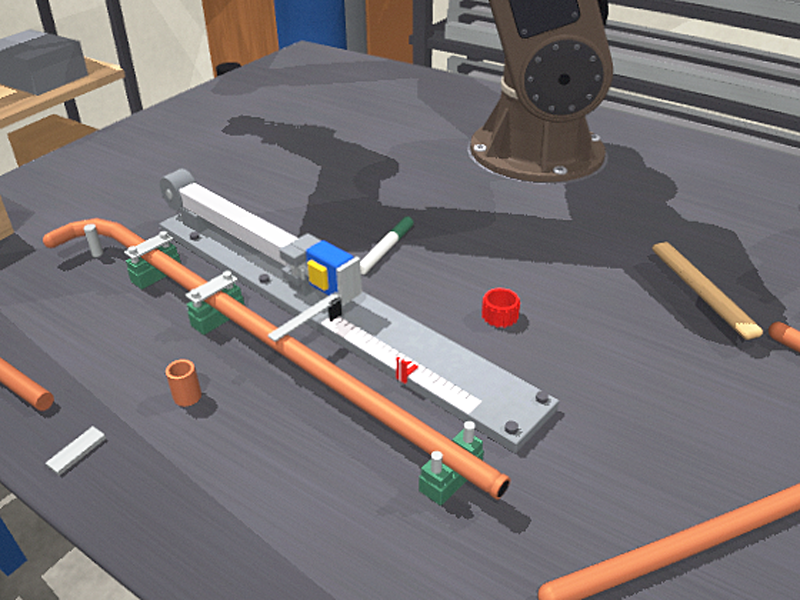

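View pics/t0b.png

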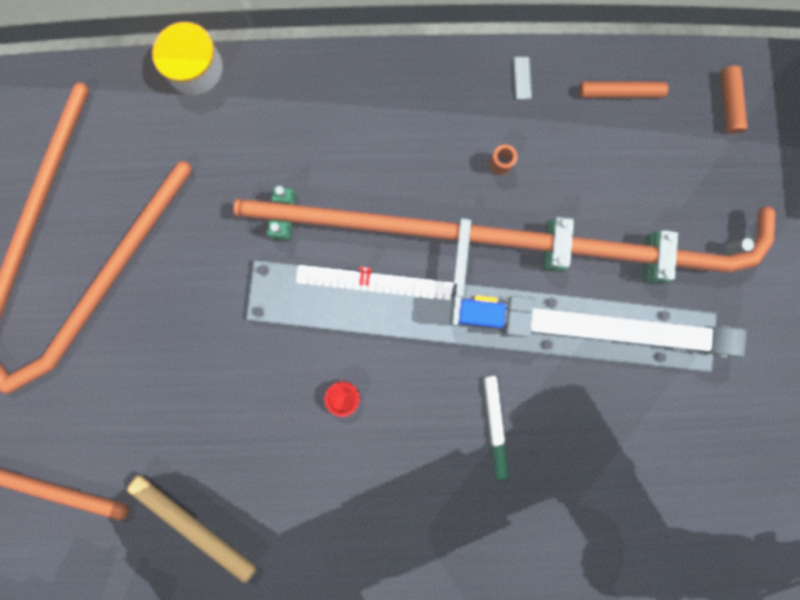

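The scene view shows the grip at about (330,265), the pointer at (335,310) and the clip at (405,370). In the top view the grip is at (483,313), the pointer at about (455,290) and the clip at (365,276), and the arm pulls to image left (+y). The pen, cap and coupling are all clear of the path. I'll enlarge both views.

```bash
python3 - <<'E'
from h import *
def crop(tag,x,y,w,h,W,H): return cv2.resize(load(tag)['color'][y:y+h,x:x+w],(W,H),interpolation=cv2.INTER_CUBIC)
cv2.imwrite('pics/c1.png',crop('t0',230,150,160,100,800,500))   # x5
cv2.imwrite('pics/c2.png',crop('s0',190,160,160,120,800,600))   # x5
E
```

```text
(no output)
```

View pics/c1.png

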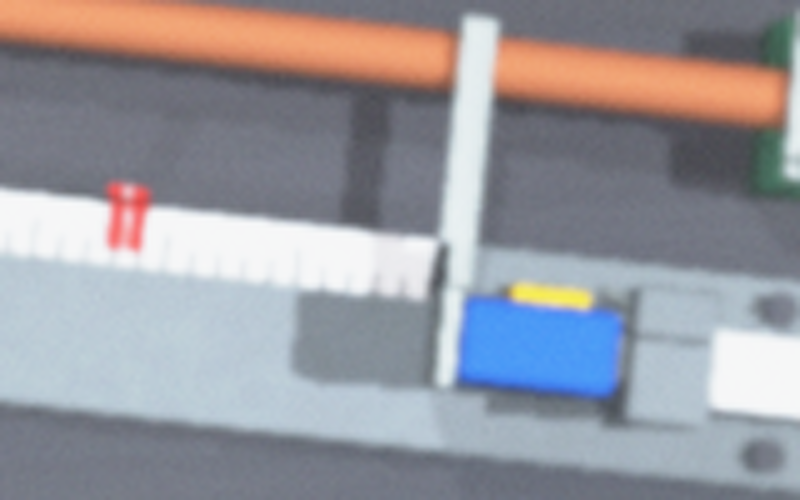

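View pics/c2.png

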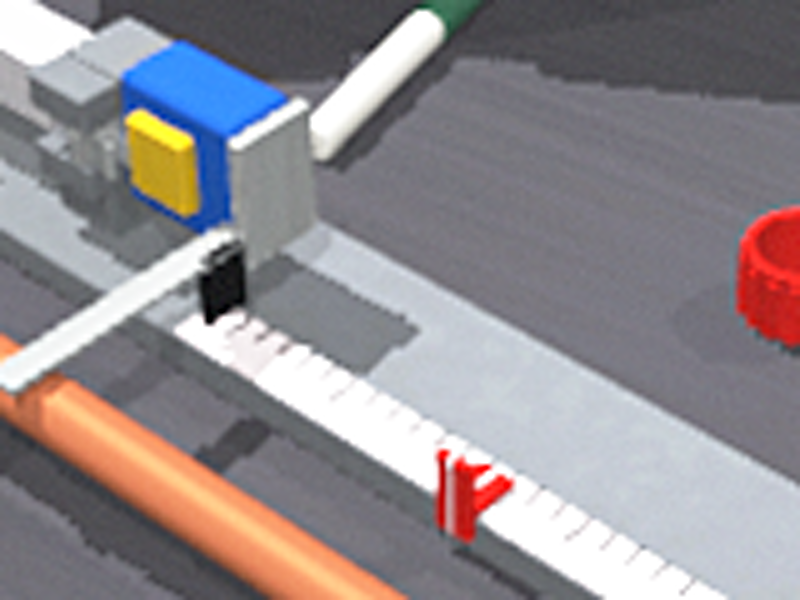

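The top crop shows the clip line's top at (129,189), the pointer's front edge at about (433,270), the button at (552,296) and the blue top's corners. The scene crop shows the button face centred at (162,163), the line's top at (457,458), and the pointer's lower front edge from (208,322) to (245,308).

```bash
python3 - <<'E'
from h import *
T=load('t0');S=load('s0')
t=lambda u,v,z:atz(T,230+u/5,150+v/5,z)
s=lambda u,v,z:atz(S,190+u/5,160+v/5,z)
T8=lambda u,v,z:atz(T,u*.7,v*.7,z)
for n,a,b,z in(('near',(248,318),(712,370),.016),('far',(252,263),(716,316),.016),('tube',(240,201),(545,231),.040)):
    d=T8(*a,z)-T8(*b,z); print(n,np.degrees(np.arctan2(-d[0],d[1])))  # yaw
for p in((471,297),(624,312),(461,383),(614,397)): print('blue',t(*p,.09))
print('btn top',t(512,288,.079),t(592,294,.079))
for p in((128,112),(193,143)): print('btn s top',s(*p,.079))
for p in((132,182),(197,215)): print('btn s bot',s(*p,.049))
print('btn s mid',s(162,163,.064))
print('ptr s',s(208,322,.024),s(245,308,.024),'top',t(433,270,.024))
print('line s z40',s(457,458,.04),'bot',s(453,535,.005),'t',t(129,189,.04))
for p in((437,242),(440,296),(433,383)): print('plate',p,t(*p,.09))
# triangulate line top
def tri(a,b):
    (c,d),(e,g)=ray(T,230+a[0]/5,150+a[1]/5),ray(S,190+b[0]/5,160+b[1]/5)
    x=np.linalg.lstsq(np.c_[d,-g],e-c,rcond=None)[0]; return c+d*x[0],e+g*x[1]
print(tri((129,189),(457,458)))
E
```

```text
near -7.921699630850877
far -7.903597322033524
tube -7.073485984717764
blue [0.56797176 0.00163162 0.09      ]
blue [ 0.56144429 -0.05139602  0.09      ]
blue [0.53834714 0.00603485 0.09      ]
blue [ 0.53212473 -0.04686514  0.09      ]
btn top [ 0.57143187 -0.01417231  0.079     ] [ 0.56862265 -0.04232249  0.079     ]
btn s top [ 0.56794618 -0.03901463  0.079     ]
btn s top [ 0.57005886 -0.00930843  0.079     ]
btn s bot [ 0.5679866 -0.0405708  0.049    ]
btn s bot [ 0.57047249 -0.00997964  0.049     ]
btn s mid [ 0.56904725 -0.02486551  0.064     ]
ptr s [0.59034544 0.00821472 0.024     ] [0.57759511 0.01412728 0.024     ] top [0.58239926 0.00795529 0.024     ]
line s z40 [0.61439156 0.12501693 0.04      ] bot [0.61340281 0.12257093 0.005     ] t [0.61391318 0.12064626 0.04      ]
plate (437, 242) [0.58733547 0.01281446 0.09      ]
plate (440, 296) [0.56858475 0.01236449 0.09      ]
plate (433, 383) [0.53859678 0.01571336 0.09      ]
(array([0.6141584 , 0.12072022, 0.03778973]), array([0.6123209 , 0.12361889, 0.03768286]))
```

Emit:
step_arm(rows=[[0.388,0.63,-0.02,1.2,0.07],[0.388,0.63,-0.02,1.2,0.07],[0.388,0.63,-0.02,1.2,0.07],[0.388,0.63,-0.02,1.2,0.07],[0.388,0.63,-0.02,1.2,0.07],[0.388,0.63,-0.02,1.2,0.07],[0.388,0.63,-0.02,1.2,0.07],[0.388,0.63,-0.02,1.2,0.07],[0.388,0.63,-0.02,1.2,0.07],[0.388,0.63,-0.02,1.2,0.07],[0.388,0.63,-0.02,1.2,0.07],[0.388,0.63,-0.02,1.2,0.07],[0.388,0.63,-0.02,1.2,0.07],[0.388,0.63,-0.02,1.2,0.07],[0.388,0.63,-0.02,1.2,0.07],[0.388,0.63,-0.02,1.2,0.07],[0.388,0.63,-0.02,1.2,0.07],[0.388,0.63,-0.02,1.2,0.07],[0.388,0.63,-0.02,1.2,0.07],[0.388,0.63,-0.02,1.2,0.07]])

```text
t: 2.1
eef_pos: [0.5493, -0.0262, 0.1836]
ee_rot: [-3.141, 0.0, -1.701]
force: [0.5, -0.8, -0.9]
width: 0.07
gripper_force: 0.0
```

```bash
python3 - <<'E'
from h import *
f=grab('wrist','w1'); cv2.imwrite('pics/w1b.png',cv2.resize(f['color'],(800,600),interpolation=cv2.INTER_CUBIC))
for P in((.5493,-.0262,.045),(.5495,-.025,.09),(.5694,-.0265,.064),(.5831,.0089,.024),(.614,.1225,.04)): print(P,proj(f,P)*800/560)
E
```

```text
(0.5493, -0.0262, 0.045) [391.25206093 266.74078327]
(0.5495, -0.025, 0.09) [390.8539176  286.69874138]
(0.5694, -0.0265, 0.064) [361.98799676 277.05237778]
(0.5831, 0.0089, 0.024) [354.96270341 307.93205883]
(0.614, 0.1225, 0.04) [338.15340803 445.42035933]
```

View pics/w1b.png

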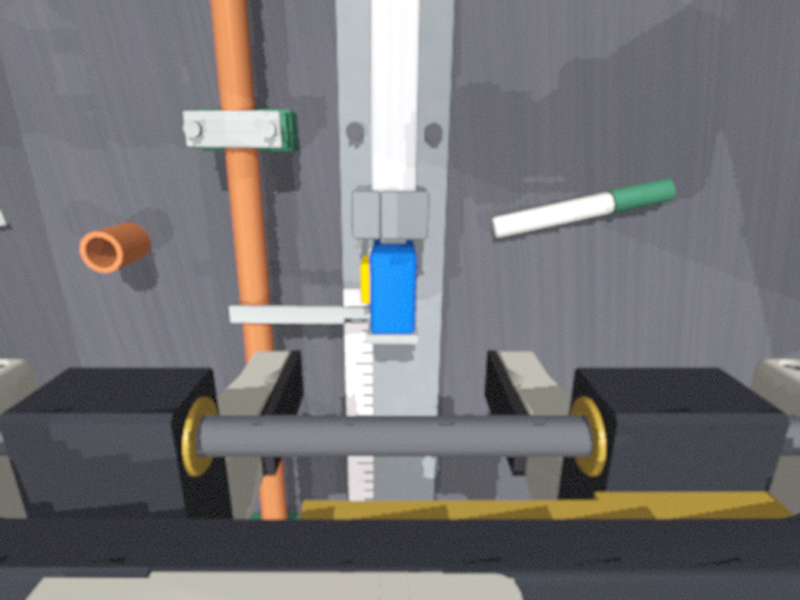

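The wrist view shows the block's top centred at (393,287) and the button at (366,280), both within 4 px of prediction. The grip is lined up, so I'll go down and squeeze.

Emit:
step_arm(rows=[[0,0.001,-0.03,0,0.07],[0,0.001,-0.06,0,0.07],[0,0.001,-0.08,0,0.07],[0,0.001,-0.1,0,0.07],[0,0.001,-0.115,0,0.07],[0,0.001,-0.13,0,0.07],[0,0.001,-0.139,0,0.07],[0,0.001,-0.139,0,0.07],[0,0.001,-0.139,0,0.07]], newtons=25)

```text
t: 3.05
eef_pos: [0.5499, -0.0245, 0.0448]
ee_rot: [-3.141, -0.0, -1.7]
force: [0.0, 1.0, 0.0]
width: 0.0703
gripper_force: 0.0
```

Emit:
step_arm(rows=[[0,0,0,0,0.045],[0,0,0,0,0.04],[0,0,0,0,0.035],[0,0,0,0,0.02],[0,0,0,0,0.02],[0,0,0,0,0.02],[0,0,0,0,0.02],[0,0,0,0,0.02],[0,0,0,0,0.02],[0,0,0,0,0.02]], newtons=25)

```text
t: 4.05
eef_pos: [0.5509, -0.0242, 0.0448]
ee_rot: [-3.139, 0.0, -1.699]
force: [5.0, -1.6, -0.7]
width: 0.0308
gripper_force: 25.0
```

Emit:
step_arm(rows=[[0.001,0.002,0,0,0.02],[0.002,0.007,0,0,0.02],[0.003,0.015,0,0,0.02],[0.004,0.023,0,0,0.02],[0.005,0.031,0,0,0.02],[0.006,0.039,0,0,0.02],[0.007,0.047,0,0,0.02],[0.008,0.055,0,0,0.02],[0.009,0.063,0,0,0.02],[0.01,0.071,0,0,0.02],[0.011,0.079,0,0,0.02],[0.012,0.087,0,0,0.02],[0.013,0.094,0,0,0.02],[0.014,0.099,0,0,0.02],[0.014,0.099,0,0,0.02],[0.014,0.099,0,0,0.02],[0.014,0.099,0,0,0.02]])

```text
t: 5.75
eef_pos: [0.5645, 0.074, 0.0448]
ee_rot: [-3.14, -0.001, -1.699]
force: [5.5, -4.7, -0.3]
width: 0.0309
gripper_force: 25.0
```

```bash
python3 - <<'E'
from h import *
a=grab('scene','s2');b=grab('top','t2')
cv2.imwrite('pics/c3.png',np.vstack([cv2.resize(b['color'][170:220,235:335],(600,300),interpolation=cv2.INTER_CUBIC),cv2.resize(a['color'][225:275,230:330],(600,300),interpolation=cv2.INTER_CUBIC)]))
E
```

```text
(no output)
```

View pics/c3.png

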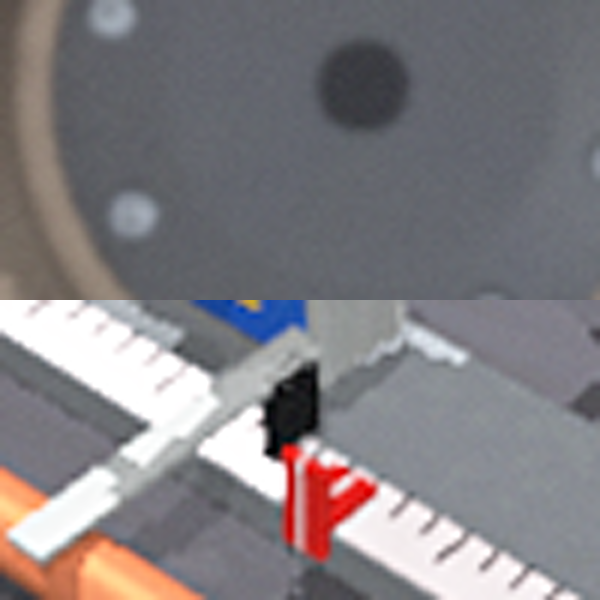

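The lower half of the crop shows the pointer's lower front edge from (280,458) to (318,440), about 15 mm short of the clip's line at (300,460). The pull has not slipped, and the top camera is now blocked by the robot. I'll pull most of the remainder, then measure closely.

Emit:
step_arm(rows=[[0.001,0.004,0,0,0.02],[0.001,0.008,0,0,0.02],[0.002,0.012,0,0,0.02],[0.002,0.013,0,0,0.02],[0.002,0.013,0,0,0.02],[0.002,0.013,0,0,0.02]])

```text
t: 6.45
eef_pos: [0.5663, 0.0868, 0.0448]
ee_rot: [-3.141, -0.001, -1.699]
force: [5.1, -5.4, 1.3]
width: 0.0306
gripper_force: 25.0
```

```bash
python3 - <<'E'
from h import *
a=grab('scene','s3');w=grab('wrist','w3')
A=cv2.resize(a['color'][238:288,260:300],(480,600),interpolation=cv2.INTER_CUBIC)
W=cv2.resize(w['color'],(320,240)); 
B=np.zeros((600,320,3),np.uint8);B[:240]=W;B[240:480]=cv2.resize(load('s0')['color'][245:275,265:305],(320,240),interpolation=cv2.INTER_CUBIC)
cv2.imwrite('pics/c4.png',np.hstack([A,B]))
u=np.array([.13,.9915,0])
for n,p in(('old clip',(.614,.1225,.04)),): print(proj(a,p))
S=load('s2');s=lambda u,v,z:atz(S,230+u/6,225+(v-300)/6,z)@np.array([.13,.9915,0])
print('ptr',s(280,458,.024),s(318,440,.024),'line',s(297,453,.04))
E
```

```text
[280.17172726 250.83767369]
ptr 0.18634966732619151 0.1893170933664574 line 0.2000000667523445
```

View pics/c4.png

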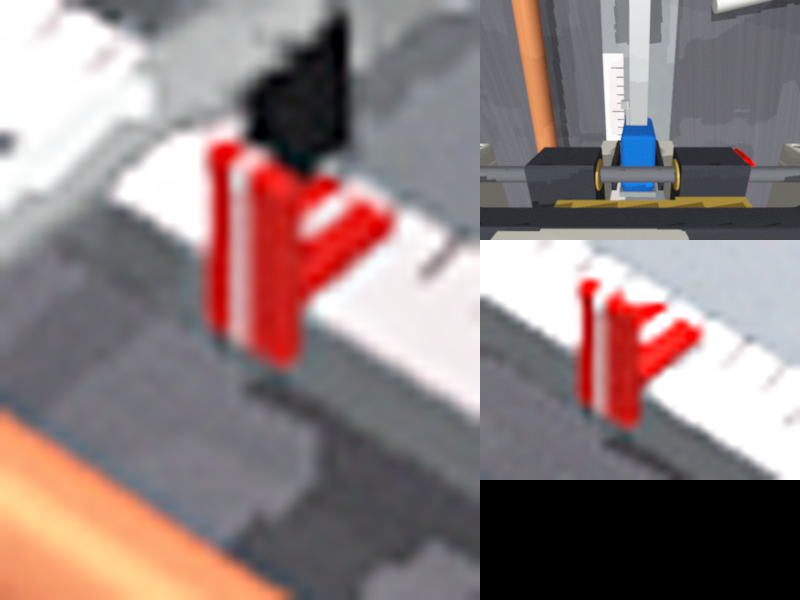

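The left crop shows the pointer's inner lower corner at (348,148), its edge running down behind the clip, and the white line's top at (242,160) on the clip's outer face. The clip has not moved since the start. Next, numbers.

```bash
python3 - <<'E'
from h import *
A=load('s3');S0=load('s0');T=load('t0')
th=np.radians(7.6);U=np.array([np.sin(th),np.cos(th),0]);X=np.array([np.cos(th),-np.sin(th),0])
def at(f,p,o,k,z): 
    P=atz(f,(p[0]+.5)/k-.5+o[0],(p[1]+.5)/k-.5+o[1],z); return (1e3*np.array([P@X,P@U])).round(1)
a=lambda u,v,z:at(A,(u,v),(260,238),12,z)
t=lambda u,v,z:at(T,(u,v),(230,150),5,z)
s=lambda u,v,z:at(S0,(u,v),(190,160),5,z)
print('s3 ptr inner',a(348,148,.024),'edge',a(303,170,.024))
print('s3 line top',a(242,160,.04),'left edge top',a(209,147,.04),'left bottom?',[a(209,328,z) for z in(0,.005,.01)])
print('s3 prong tips',a(338,183,.018),a(392,212,.018))
print('s0 ptr',s(208,322,.024),s(245,308,.024))
print('t0 ptr',t(433,270,.024),'line',t(129,189,.04),'L/R',t(107,188,.04),t(150,190,.04),'prongs L R',t(112,246,.02),t(140,249,.02))
print('blade tip t0',t(463,16,.05),t(499,20,.05))
# pointer axes of px per mm
P0=X*.5835+U*.2+[0,0,.024]
for d in(0,.005):print(proj(A,P0+d*U)*12)
# vertical-line trick: line on face at lateral Lx: intersect ray with plane x=Lx
Lx=(T and t(129,189,.04)[0])/1e3
for p in((242,160),(240,250),(238,335),(209,150),(209,325),(275,260),(300,185),(298,360)):
    c,d=ray(A,(p[0]+.5)/12-.5+260,(p[1]+.5)/12-.5+238); k=(Lx-c@X)/(d@X); Q=c+k*d; print(p,'U',round(1e3*Q@U,1),'z',round(1e3*Q[2],1))
E
```

```text
s3 ptr inner [569.2 199.6] edge [576.3 197.9]
s3 line top [592.9 202.1] left edge top [593.9 197.4] left bottom? [array([588.2, 191.7]), array([592. , 195.1]), array([595.8, 198.6])]
s3 prong tips [570.3 198.8] [569.8 207.8]
s0 ptr [583.8  85. ] [570.3  89.1]
t0 ptr [576.9  85.7] line [593.2 201.6] L/R [592.7 209.7] [593.7 193.9] prongs L R [573.2 206.6] [573.2 195.9]
blade tip t0 [668.9  86.4] [668.9  73.1]
[3393.13732683 3056.32320243]
[3422.16250169 3073.64969265]
(242, 160) U 202.4 z 40.3
(240, 250) U 201.9 z 24.2
(238, 335) U 201.3 z 8.6
(209, 150) U 196.7 z 38.6
(209, 325) U 196.2 z 7.1
(275, 260) U 207.9 z 26.2
(300, 185) U 212.2 z 42.0
(298, 360) U 211.7 z 10.7
```

Line minus pointer is about 3 mm, with both cameras and the distance pulled agreeing. I'll close that and check.

Emit:
step_arm(rows=[[0,0.001,0,0,0.02],[0,0.002,0,0,0.02],[0,0.003,0,0,0.02],[0,0.003,0,0,0.02],[0,0.003,0,0,0.02],[0,0.003,0,0,0.02]])

```text
t: 7.15
eef_pos: [0.5666, 0.0897, 0.0448]
ee_rot: [-3.14, -0.001, -1.699]
force: [6.6, -6.4, -0.0]
width: 0.0306
gripper_force: 25.0
```

```bash
python3 - <<'E'
from h import *
a=grab('scene','s4')
cv2.imwrite('pics/c5.png',cv2.resize(a['color'][238:268,260:300],(800,600),interpolation=cv2.INTER_CUBIC))
th=np.radians(7.6);U=np.array([np.sin(th),np.cos(th),0]);X=np.array([np.cos(th),-np.sin(th),0])
for n,x,y,z in (('inner corner if level',.569,.202,.024),('outer',.583,.202,.024),('line top',.5932,.202,.04),('line z16',.5932,.202,.016)):
    print(n,(proj(a,X*x+U*y+[0,0,z])-[260,238]+.5)*20-.5)
s=arm.get_state();print(s['eef_pos'],s['force'],s['width'])
E
```

```text
inner corner if level [604.91428565 259.36571946]
outer [488.25169012 351.5728817 ]
line top [399.87642969 267.93201604]
line z16 [402.62047824 494.44315795]
[0.56669195 0.08972534 0.04483648] [ 7.56982688 -7.16898116 -0.55414041] 0.030931826281444905
```

View pics/c5.png

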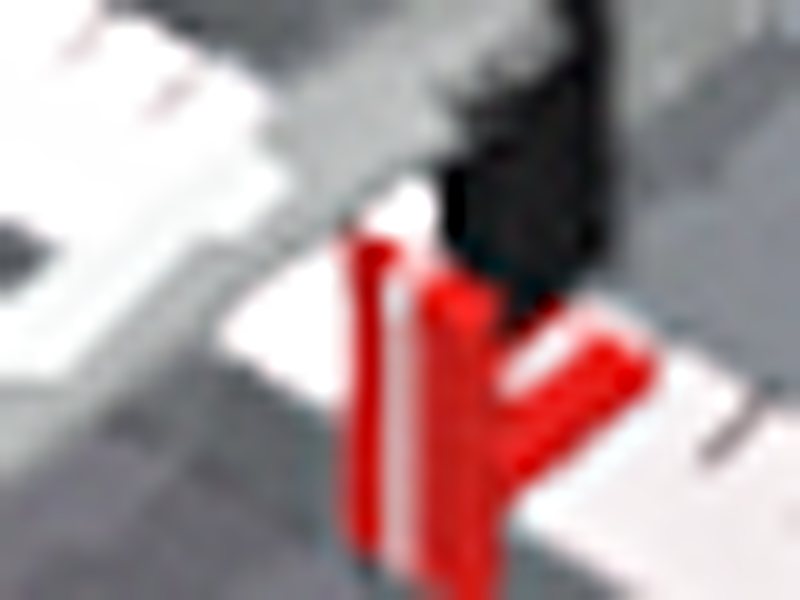

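The close crop shows the pointer's inner lower corner at about (606,268). The predicted position when level with the line is (605,259), so the pointer is within about 1 mm. The clip is undisturbed, the button is held in and the arm is still, so I'm handing in.

```bash
python3 -c "
from station import arm
print(arm.job_done())"
```

```text
the job is handed in; nothing more can be done
None
```

I handed the job in with the button squeezed at 25 N, the gauge arm pulled out about 115 mm and held, and the pointer measured within about 1 mm of the marker line; the hand-in gave no verdict.

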